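# Pin the gouache tray to its foot

### The arm

A 7-joint arm with a two-finger parallel gripper is mounted at the origin on the work surface. World frame = base frame: x ahead of the robot, y to its left, z up, the work surface at z = 0. Lengths are in m, angles in rad, forces in N, time in s.
With the tool pointing down it reaches from about 0.4 to 0.85 m from the base axis. Payload 10.4 kg.
Tool frame: the origin (TCP) lies at the very end of the fingers, on their centre line; the grasp point (between the pads) lies 19 mm behind it (r.pinch_z is the distance from the TCP to the grasp point, in m); z points along the fingers, y is the line along which they close (so a half turn about z gives the same grasp; the last joint's range is limited). The gripper opens to 87 mm and grips with 3 to 60 N. Pads are 19 mm wide; open, the fingers measure 117 mm over their backs; the gripper's body (75 mm by 190 mm) begins 51 mm behind the grasp point.
Start: joints at [-1.367, 0.332, -0.065, 1.46, 0.022, 1.35, -0.088], TCP at [0.141, 0.609, 0.223] pointing down, gripper open.
Joint ranges: [-2.6, 2.6], [-0.5, 2.12], [-1.47, 1.34], [0.16, 2.42], [-1.27, 4.41], [0.06, 2.06], [-2.6, 2.6]. Speed limits (rad/s): [2.22, 2.22, 2.79, 2.79, 3.14, 3.14, 3.14].

### API

Orientations are given as a unit quaternion [x, y, z, w].
In Python, from bench import sensors, vision, r gives the robot as it stands.
- The arm moves only by the shell command python3 -m crank 'ROWS' [OPENING] [FORCE]. ROWS is JSON, a list of rows, each a list of 2 entries, a list of its own where there are three numbers: the shift along the tool's x, y, z normalised to -1 to 1, where 1 is 3 cm, then the turn about the tool's z normalised to -1 to 1, where 1 is 8 degrees. A call has 1 to 12 rows; each row shifts and turns the commanded pose from where the row before left it, along the tool's axes as they then stand; what a row does not reach is not made up. A row lasts 1/8 s, in which the tool goes at most 62.5 mm and 10.7 degrees, less where a joint would pass 70% of its speed; a pose out of reach is approached as far as the arm can. A call with a number of a shift or a turn outside -1 to 1 is refused whole. A call with a gripper value outside its range is refused whole. OPENING is the opening, from 0 (shut) to 1 (fully open), set as the call begins (- or left out, the last holds). The fingers move at their own pace and stop on an object; FORCE is the grip in N (left out, the last holds). Time passes only in rows, so rows that do not move let the fingers close. It gives the time, the measured TCP pose, the force, the opening and the grip force at its end, in the units of the state.
- sensors.read_state(): the state, without advancing time (a new reading comes with each control period).
- vision.camera(name): name is "side" or "top" or "wrist"; returns the picture (420x560x3 uint8, red, green, blue); there is no depth.
- vision.camera_model(name): a dict with "vertical_fov" (degrees; the focal length in pixels is half the picture's height over the tangent of half this angle, whatever the lens; pixels are square), "cx", "cy" (the principal point, pixels), "camera_from_world" (4x4, takes a point from world to camera coordinates); the wrist camera has in their place "hand_eye" (4x4, takes a point from camera to tool coordinates, whose origin is the TCP and whose axes are the flange's). Camera axes: x right, y down, z forward; pixel columns grow to the right and rows downward; lengths in m; the calibration is good to about 2 mm. A picture is of the moment at which its call begins: read the wrist's pose just before it. camera_model takes no time and is no camera call.
- r.close_job(): hands the job in; it is judged then, once.
The state is a dict: "time": time; "joint_positions": joint angles; "joint_vel": joint speeds; "joint_torque": joint torques, N m; "ee_pos": TCP position; "eef_rot": TCP orientation; "ft_force": force on the tool from outside, world axes, zero at the start; "torque": the same for the moment, N m; "width": finger opening in m; "grip_force": force on a finger pad.
Only numpy, scipy, OpenCV 4.12 (cv2) and the standard library are available. Lean on these libraries where they do the work, as an engineer would, in place of code of your own. Each camera call takes 0.05 s, during which the arm holds its last target. There are 200 camera calls.

### The job

Take the red-knobbed stack pin out of its wooden holder and push it down through the hole in the jar tray, then shift the tray with it over the dark wooden foot until the nose finds the hidden hole in the brass bush below. Push the pin gently fully home, upright with its collar resting on the tray, and let go. Feel for the hole with a light touch, never bear down hard or tip the tray, and leave the paint carton, tumbler and phone alone.

Things in the scene. Friction and masses are not known exactly. Their poses are not given: they have to be found in the camera images.
- pin: Stack pin, 120 g, standing upright in the holder. Origin at the centre of its nose (lower end), z up along the pin. Brass rod 12 mm in diameter from z = 0 to 50 mm; brass collar 32 mm in diameter from 50 to 54 mm; red square knob 22 x 22 mm from 54 to 90 mm, its faces square to the pin's x and y axes: grip it there.
- pin_tip (a point): Centre of the pin's nose end, the same point as the pin's origin. The nose is chamfered from 9 to 12 mm diameter over its first 2 mm. With the pin home, the nose is 36 mm below the foot's top face, 4 mm above the table.
- holder: Fixed block of mid-brown wood 60 x 60 x 60 mm, origin at the centre of its underside. A vertical 15 mm hole in the middle holds the pin: its collar rests on the top and its nose hangs 10 mm above the table.
- tray: Loose light-wood tray 150 x 150 x 14 mm, about 0.35 kg (varies), lying flat on the foot, 22 to 37 mm off its centre, free to slide on it. Origin at the centre of its underside, z up. In each corner, 56 mm from the centre in x and y, a paint jar with a white cap is glued on, 32 mm in diameter, 30 mm above the tray's top.
- tray_hole (a point): Centre of the mouth, on the tray's top face, of the vertical 13.5 mm through hole in the tray's centre (1 mm chamfer).
- foot: Fixed dark wooden slab 220 x 220 x 40 mm, screwed to the table, with a white inlaid line at the middle of each edge pointing to its centre. Origin at the centre of its underside, z up. A 50 x 50 mm pocket in its middle, covered by the tray, is filled by a fixed brass bush, 30 mm thick, its top 1.5 mm below the foot's top face.
- foot_top (a point): Centre of the foot's top face, 40 mm above the table. The bush below has one vertical 13.5 mm through hole (1 mm chamfer) whose axis lies 6 mm from this point, in a direction that differs every time and cannot be seen: it must be felt for with the pin's nose, which drops in when over it. The bush does not turn.
- carton: Bystander: closed white paint carton with coloured bands, 120 x 80 x 45 mm, origin at the centre of its underside.
- tumbler: Bystander: empty green glass tumbler, 66 mm in diameter, 85 mm tall, origin at the centre of its underside.
- phone: Bystander: black phone lying flat, 150 x 72 x 9 mm, origin at the centre of its underside.
Things that resemble listed ones, but are neither listed nor needed, are in the scene too. What is shaped like the pin but grey or turquoise is not meant.

How it is judged:
By the outcome, as a careful person would: the job done as asked, in the order asked, and still so for the second after the job is handed in, with the robot touching nothing.
It also fails if it takes over 58 s, if anything falls off the work surface, if the arm or the gripper's body presses on something with over 40 N, if the wrist force passes 120 N, or if a joint passes its speed limit or range.

## Working session

There is one attempt and no reset: what is moved stays moved. The work goes in short steps, Python scripts to look and compute and a shell command to move; the robot and the scene stay as the last step left them, time stands still between calls to the robot, and variables do not carry over. Pictures are saved under pics/ and viewed, at most 10 in all, crops included, and the job is handed in when it is done.

```bash
mkdir -p pics; ls
python3 - <<'E'
from bench import sensors, vision, r
import cv2,numpy as np
for n in ["top","side"]:
    im=vision.camera(n); cv2.imwrite(f"pics/{n}0.png",im[:,:,::-1])
    m=vision.camera_model(n); print(n,m)
print(vision.camera_model("wrist"))
s=sensors.read_state(); print(s, r.pinch_z)
E
```

```text
pics
top {'vertical_fov': 57.86868651060129, 'cx': 279.1313730231388, 'cy': 209.49838004913394, 'camera_from_world': array([[-0.01370098, -0.99962229, -0.02382363,  0.00418473],
       [-0.98060219,  0.01809174, -0.19517182,  0.59213694],
       [ 0.19552911,  0.02068745, -0.98047968,  0.73082577],
       [ 0.        ,  0.        ,  0.        ,  1.        ]])}
side {'vertical_fov': 45.140715076573855, 'cx': 281.19416671143455, 'cy': 218.16964705203836, 'camera_from_world': array([[ 0.98295671, -0.18256819, -0.02156294, -0.60964389],
       [-0.11297484, -0.50736262, -0.85429495,  0.11578957],
       [ 0.14502685,  0.84217102, -0.5193411 ,  1.12046261],
       [ 0.        ,  0.        ,  0.        ,  1.        ]])}
{'vertical_fov': 67.79984591266928, 'cx': 277.89754816150673, 'cy': 215.32678472656056, 'hand_eye': array([[-4.42022084e-04, -9.57154005e-01, -2.89579033e-01,
         7.94650595e-02],
       [ 9.99999854e-01, -5.13382435e-04,  1.70468262e-04,
        -8.79712951e-04],
       [-3.11829169e-04, -2.89578915e-01,  9.57154091e-01,
        -1.63187799e-01],
       [ 0.00000000e+00,  0.00000000e+00,  0.00000000e+00,
         1.00000000e+00]])}
{'time': 0.1, 'joint_positions': array([-1.36660889,  0.332834  , -0.06472025,  1.46086417,  0.02158342,
        1.34989718, -0.08855035]), 'joint_vel': array([-0.00087096,  0.00076376, -0.00013545, -0.00185232,  0.0006392 ,
        0.00234437,  0.00016792]), 'joint_torque': array([ 1.99746079e-03, -6.24539638e+01,  2.51052529e-02, -3.90722644e+01,
       -6.13184203e-02,  3.64447176e-02,  2.77073775e-05]), 'ee_pos': array([0.14043745, 0.60865667, 0.22181446]), 'eef_rot': array([ 1.13158535e-01,  9.93576730e-01, -6.51610593e-04, -5.60609435e-05]), 'ft_force': array([0.55847049, 0.5690487 , 0.29319481]), 'torque': array([-0.00276599,  0.05278653, -0.02961827]), 'grip_force': 0.0, 'width': 0.08706652178361074} 0.0187
```

View pics/top0.png

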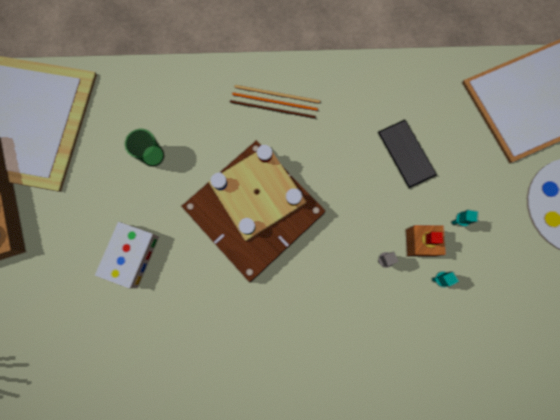

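View pics/side0.png

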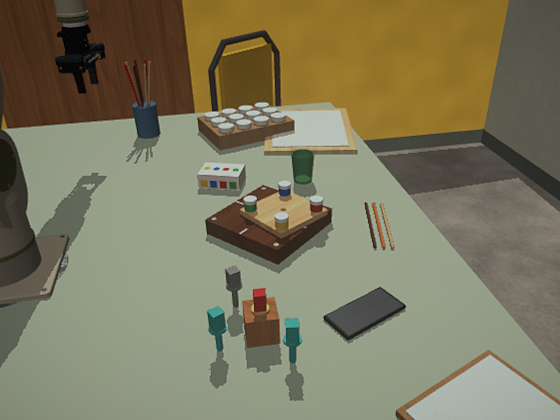

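The top view shows the foot centred at about (254,211), the tray hole at (256,191), the tumbler at (150,150), the carton at (127,255) and the phone at (407,153).
Candidates for the pin:
- red at (434,239), in the brown holder
- grey at (387,259)
- turquoise at (467,217)
- turquoise at (446,279)

I choose the red one in the holder, which is at (260,300) in the side view.

```bash
cat > h.py <<'E'
from bench import sensors, vision, r
import cv2, numpy as np
from scipy.spatial.transform import Rotation as R
def cam(n,s=None):
    m=vision.camera_model(n); f=210/np.tan(np.radians(m["vertical_fov"])/2)
    if n=="wrist":
        s=s or sensors.read_state(); T=np.eye(4); T[:3,:3]=R.from_quat(s["eef_rot"]).as_matrix(); T[:3,3]=s["ee_pos"]
        W=T@m["hand_eye"]
    else: W=np.linalg.inv(m["camera_from_world"])
    return f,m["cx"],m["cy"],W
def ray(c,uv):
    f,cx,cy,W=c; return W[:3,3],W[:3,:3]@np.array([(uv[0]-cx)/f,(uv[1]-cy)/f,1.])
def plane(c,uv,z):
    o,d=ray(c,uv); return (o+d*(z-o[2])/d[2])[:2]
def tri(c1,u1,c2,u2):
    o,d=ray(c1,u1);p,e=ray(c2,u2); t=np.linalg.lstsq(np.c_[d,-e],p-o,rcond=None)[0]
    return (o+d*t[0]+p+e*t[1])/2, np.linalg.norm(o+d*t[0]-p-e*t[1])
def project(c,P):
    f,cx,cy,W=c; q=np.linalg.inv(W)@np.r_[P,1]; return f*q[0]/q[2]+cx,f*q[1]/q[2]+cy
def blobs(mask,amin=5):
    n,l,st,ce=cv2.connectedComponentsWithStats(mask.astype(np.uint8)); return [(st[i,4],ce[i].round(1)) for i in range(1,n) if st[i,4]>=amin]
def totool(d,s):  # world shift -> tool units of 3cm
    return R.from_quat(s["eef_rot"]).inv().apply(d)/0.03
E
python3 - <<'E'
from h import *
t=cv2.imread("pics/top0.png"); h=cv2.cvtColor(t,cv2.COLOR_BGR2HSV); ct=cam("top"); cs=cam("side")
H,S,V=h[...,0].astype(int),h[...,1],h[...,2]
red=((H<4)|(H>174))&(S>190)&(V>120)
for b in blobs(red): print("red",b,plane(ct,b[1],.1))
for n,p in dict(tl=(190,206),tt=(257,143),r=(316,210),b=(249,272)).items(): print("screw",n,plane(ct,p,.04))
print("foot",np.mean([plane(ct,p,.04) for p in [(190,206),(257,143),(316,210),(249,272)]],0))
print("tray hole",plane(ct,(256.5,191),.054))
print("pin base holder",plane(ct,(428,241),.06))
for n,p in dict(grey=(387,259),tq1=(468,216),tq2=(448,279)).items(): print(n,plane(ct,p,.09))
print("pin side/top",tri(ct,(435.5,238.5),cs,(260,297)))
big=cv2.resize(t[190:300,360:500],None,fx=5,fy=5,interpolation=cv2.INTER_CUBIC); cv2.imwrite("pics/crop.png",big)
s=sensors.read_state(); print(R.from_quat(s["eef_rot"]).as_matrix().round(3))
E
```

```text
red (np.int32(111), array([436. , 237.3])) [ 0.52389403 -0.30647758]
red (np.int32(25), array([126. , 247.4])) [0.51412292 0.29291295]
screw tl [0.60696669 0.18600862]
screw tt [0.7463293 0.041867 ]
screw r [ 0.59326984 -0.08314296]
screw b [0.46546094 0.05905015]
foot [0.60300669 0.0509457 ]
tray hole [0.63373795 0.04205056]
pin base holder [ 0.52136018 -0.30532445]
grey [ 0.48461307 -0.21280217]
tq1 [ 0.56598032 -0.37648741]
tq2 [ 0.44505994 -0.32552223]
pin side/top (array([ 0.52479211, -0.31027656,  0.0874403 ]), np.float64(0.0034861135931428633))
[[-0.974  0.225 -0.   ]
 [ 0.225  0.974 -0.001]
 [-0.    -0.001 -1.   ]]
```

View pics/crop.png

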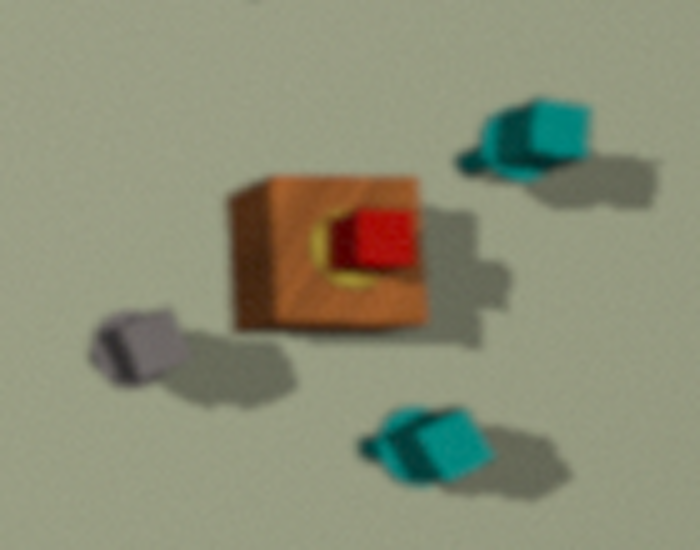

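The crop confirms the red knob at about (436,238), with a yellow collar, in the brown block and standing nearly square to the world axes. I'll fly over the tray first and look from the wrist.

```bash
python3 -m crank '[[[0,0,0],-0.8],[[0,0,0],-0.8],[[-1,-1,0],0],[[-1,-1,0],0],[[-1,-1,0],0],[[-1,-1,0],0],[[-1,-1,0],0],[[-1,-1,0],0],[[-1,-1,0],0],[[-1,-1,0],0],[[-1,-1,0],0],[[-1,-1,0],0]]' 1 20; python3 -m crank '[[[-1,-1,0],0],[[-1,-1,0],0],[[-1,-1,0],0],[[-1,-1,0],0],[[-1,-1,0],0],[[0,-1,0],0],[[0,-1,0],0],[[0,-1,0],0],[[0,0,0],0]]'
python3 - <<'E'
from h import *
s=sensors.read_state(); print(s["time"],s["ee_pos"],R.from_quat(s["eef_rot"]).as_euler("xyz",degrees=True))
im=vision.camera("wrist"); cv2.imwrite("pics/w1.png",im[:,:,::-1]); np.save("w1.npy",s,allow_pickle=True)
E
```

```text
time: 1.6
ee_pos: [0.4402, 0.3068, 0.2223]
eef_rot: [0.002, 1.0, -0.0, -0.0]
ft_force: [0.0, 0.6, 0.1]
width: 0.0867
grip_force: 0.0
time: 2.72
ee_pos: [0.5886, 0.0644, 0.2224]
eef_rot: [0.004, 1.0, -0.0, -0.0]
ft_force: [-0.5, 0.5, -0.1]
width: 0.0869
grip_force: 0.0
2.725 [0.58861131 0.06439752 0.22241399] [-1.79946968e+02 -1.61576591e-02  1.79557871e+02]
```

View pics/w1.png

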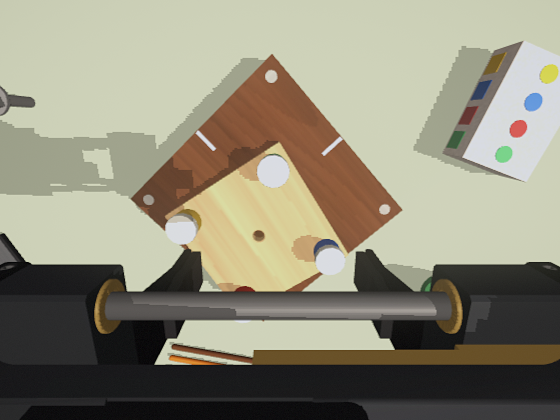

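The wrist view shows the tray hole at about (258,236), the foot screws at (271,76), (148,200) and (384,209), and the inlaid lines at (206,140) and (333,146).

```bash
python3 - <<'E'
from h import *
s=np.load("w1.npy",allow_pickle=True).item(); c=cam("wrist",s)
im=cv2.imread("pics/w1.png"); h=cv2.cvtColor(im,cv2.COLOR_BGR2HSV); g=h[...,2]
def loc(x,y,k,cond):
    w=np.s_[y-k:y+k+1,x-k:x+k+1]; yy,xx=np.nonzero(cond[w]); return np.c_[xx+x-k,yy+y-k].astype(float)
white=(h[...,1]<60)&(h[...,2]>140)
sc=[plane(c,loc(x,y,8,white).mean(0),.04) for x,y in [(271,76),(148,200),(384,209)]]
print("screws",np.round(sc,4),"mid",(sc[1]+sc[2])/2, "edges",np.linalg.norm(sc[0]-sc[1]),np.linalg.norm(sc[0]-sc[2]))
L=[]
for x,y in [(206,140),(333,146)]:
    P=np.array([plane(c,p,.04) for p in loc(x,y,13,white)]); m=P.mean(0); d=np.linalg.svd(P-m)[2][0]; L.append((m,d)); print(m,d,len(P))
t=np.linalg.solve(np.c_[L[0][1],-L[1][1]],L[1][0]-L[0][0]); print("lines cross",L[0][0]+L[0][1]*t[0])
# lines perpendicular to sides through the screw geometry
hole=loc(258,236,8,g<110); print("hole",hole.mean(0),len(hole),plane(c,hole.mean(0),.054))
caps=[np.array(p,float) for p in [(273,171),(180,230),(330,260)]]
C=[plane(c,p,.084) for p in caps]; print("caps",np.round(C,4),(C[1]+C[2])/2)
E
python3 -m crank '[[[1,-1,0],0],[[1,-1,0],0],[[0,-1,0],0],[[0,-1,0],0],[[0,-1,0],0],[[0,-1,0],0],[[0,-1,0],0],[[0,-1,0],0],[[0,-1,0],0],[[0,-1,0],0],[[0,-1,0],0],[[0,-1,0],0]]'; python3 -m crank '[[[0,-0.4,0],0],[[0,0,0],0]]'
python3 - <<'E'
from h import *
s=sensors.read_state(); print(s["time"],s["ee_pos"])
im=vision.camera("wrist"); cv2.imwrite("pics/w2.png",im[:,:,::-1]); np.save("w2.npy",s,allow_pickle=True)
E
```

```text
screws [[ 0.4652  0.057 ]
 [ 0.5935 -0.0844]
 [ 0.6068  0.1853]] mid [0.60014525 0.05041584] edges 0.19095663325901335 0.19101398767460095
[ 0.52641513 -0.01597166] [0.74327394 0.66898719] 153
[0.53233267 0.12545273] [ 0.64711384 -0.76239339] 160
lines cross [0.59782125 0.04829774]
hole [258.80555556 233.44444444] 36 [0.63042444 0.04151031]
caps [[ 0.5554  0.059 ]
 [ 0.6151 -0.037 ]
 [ 0.6498  0.1178]] [0.63241834 0.04043102]
time: 4.28
ee_pos: [0.5283, -0.2917, 0.2221]
eef_rot: [0.001, 1.0, 0.0, -0.0]
ft_force: [0.6, 0.0, -0.2]
width: 0.0869
grip_force: 0.0
time: 4.53
ee_pos: [0.5277, -0.3038, 0.2222]
eef_rot: [0.002, 1.0, 0.0, -0.0]
ft_force: [1.5, 1.6, -0.3]
width: 0.0868
grip_force: 0.0
4.525 [ 0.52767699 -0.30382819  0.22218666]
```

View pics/w2.png

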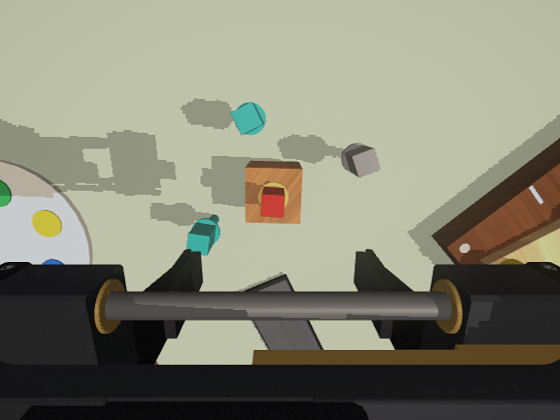

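The wrist view shows the red knob front face and top at about (273,202) in the holder. The two turquoise pins are at (249,119) and (204,235), and the grey one is at (362,160).

Run:
```python
from h import *
s=np.load("w2.npy",allow_pickle=True).item(); c=cam("wrist",s)
im=cv2.imread("pics/w2.png"); h=cv2.cvtColor(im,cv2.COLOR_BGR2HSV); H,S,V=[h[...,i].astype(int) for i in range(3)]
red=((H<5)|(H>174))&(S>180)&(V>60); red[:170]=0; red[230:]=0; red[:,:240]=0; red[:,300:]=0
V2=V[red]; th=(V2.max()+V2.min())/2; print("V",np.percentile(V2,[5,25,50,75,95]))
top=red&(V>150)
cnt=max(cv2.findContours(top.astype(np.uint8),0,1)[0],key=cv2.contourArea)[:,0,:].astype(float)
P=np.array([plane(c,p,.1) for p in cnt]).astype(np.float32)
print("top rect",cv2.minAreaRect((P*1000)), "centroid",plane(c,np.argwhere(top)[:,::-1].mean(0),.1))
br=((H<20)&(S>80)&(V>60)); br[:140]=0; br[230:]=0; br[:,:238]=0; br[:,308:]=0
cn=max(cv2.findContours(br.astype(np.uint8),0,1)[0],key=cv2.contourArea)
print("holder bbox",cv2.boundingRect(cn), [plane(c,p,.06) for p in [(245.5,223.5),(301.5,223.5)]])
```

```text
V [190. 200. 200. 201. 202.]
top rect ((524.5498657226562, -309.94219970703125), (21.008346557617188, 21.203834533691406), 85.85970306396484) centroid [ 0.5243994  -0.31001764]
holder bbox (245, 161, 58, 63) [array([ 0.55560806, -0.34024956]), array([ 0.55586204, -0.27885174])]
```

```bash
python3 -m crank '[[[0.1,-0.2,0.5],0.5],[[0,0,1],0],[[0,0,1],0],[[0,0,1],0],[[0,0,0],0]]' 0.65 20
python3 - <<'E'
from h import *
s=sensors.read_state(); print(s["ee_pos"],R.from_quat(s["eef_rot"]).as_euler("xyz",degrees=True)); print(totool(np.array([.5245,-.310,.068])-s["ee_pos"],s))
E
```

```text
time: 5.2
ee_pos: [0.5239, -0.3078, 0.1157]
eef_rot: [0.036, 0.999, 0.001, -0.002]
ft_force: [0.0, -0.4, 1.0]
width: 0.0574
grip_force: 0.0
[ 0.52386259 -0.30778461  0.11566516] [179.88039357  -0.2039376  175.92519513]
[-0.03209571 -0.07546633  1.58858054]
```

```bash
python3 -m crank '[[[0,-0.08,0.6],0],[[0,0,0.6],0],[[0,0,0.4],0],[[0,0,0],0]]'; python3 -m crank '[[[0,0,0],0],[[0,0,0],0],[[0,0,0],0],[[0,0,0],0],[[0,0,0],0],[[0,0,0],0]]' 0 25
```

```text
time: 5.7
ee_pos: [0.5236, -0.3124, 0.0684]
eef_rot: [0.037, 0.999, 0.0, -0.001]
ft_force: [-0.4, 0.2, 0.2]
width: 0.0565
grip_force: 0.0
time: 6.45
ee_pos: [0.5247, -0.3111, 0.0698]
eef_rot: [0.036, 0.999, 0.001, 0.0]
ft_force: [-1.1, 5.6, 4.4]
width: 0.0217
grip_force: 25.0
```

Run:
```python
from h import *
s=sensors.read_state(); print(s["ee_pos"],s["ft_force"],s["torque"],R.from_quat(s["eef_rot"]).as_euler("xyz",degrees=True))
```

```text
[ 0.5247023  -0.31105356  0.06975838] [-1.09975222  5.59861072  4.37127003] [ 1.34276724  0.28436553 -0.02779649] [ 1.79862103e+02 -2.54753277e-03  1.75868751e+02]
```

```bash
python3 -m crank '[[[0,0.03,0],0],[[0,0,-0.3],0],[[0,0,-0.6],0],[[0,0,-0.9],0],[[0,0,-1],0],[[0,0,-0.9],0],[[0,0,0],0],[[0,0,0],0]]'
python3 - <<'E'
from h import *
s=sensors.read_state(); print(s["ee_pos"],s["ft_force"],s["torque"],R.from_quat(s["eef_rot"]).as_euler("xyz",degrees=True))
print(totool(np.array([.6305,.0415,.175])-s["ee_pos"],s))
E
```

```text
time: 7.45
ee_pos: [0.5239, -0.312, 0.1802]
eef_rot: [0.037, 0.999, -0.0, -0.0]
ft_force: [-0.3, -0.0, -1.5]
width: 0.0218
grip_force: 25.0
[ 0.52387983 -0.31196693  0.18019734] [-0.27682716 -0.00854512 -1.49860117] [-0.0372067   0.01654559  0.00931152] [-1.79997562e+02 -2.36495019e-02  1.75782230e+02]
[-2.67789808 12.01171698  0.17162836]
```

```bash
python3 -m crank '[[[-0.22,1,0],0],[[-0.22,1,0],0],[[-0.22,1,0],0],[[-0.22,1,0],0],[[-0.22,1,0],0],[[-0.22,1,0],0],[[-0.22,1,0],0],[[-0.22,1,0],0],[[-0.22,1,0],0],[[-0.22,1,0],0],[[-0.22,1,0],0],[[-0.22,1,0],0]]'; python3 -m crank '[[[0,0,0],0],[[0,0,0.9],0],[[0,0,0],0],[[0,0,0],0]]'
python3 - <<'E'
from h import *
s=sensors.read_state(); print(s["ee_pos"],s["ft_force"],s["torque"],R.from_quat(s["eef_rot"]).as_euler("xyz",degrees=True))
np.save("w3.npy",s,allow_pickle=True)
ims=[vision.camera(n) for n in ("wrist","side","top")]
for n,i in zip("wst",ims): cv2.imwrite(f"pics/3{n}.png",i[:,:,::-1])
P=s["ee_pos"]-[0,0,.059]; print("pred nose",[project(cam(n,s),P) for n in ("wrist","side","top")])
print("pred hole",[project(cam(n,s),np.array([.6305,.0415,.054])) for n in ("wrist","side","top")])
a=cv2.resize(ims[0][100:300,180:380],(400,400),interpolation=2); b=cv2.resize(ims[1][120:270,210:360],(400,400),interpolation=2)
cv2.imwrite("pics/3ab.png",np.hstack([a,b])[:,:,::-1])
E
```

```text
time: 8.95
ee_pos: [0.6292, 0.0421, 0.1792]
eef_rot: [0.037, 0.999, -0.0, -0.001]
ft_force: [-0.2, 0.0, -0.3]
width: 0.0217
grip_force: 25.0
time: 9.45
ee_pos: [0.6296, 0.0407, 0.1539]
eef_rot: [0.037, 0.999, -0.0, -0.0]
ft_force: [0.5, 0.1, 0.1]
width: 0.0218
grip_force: 25.0
[0.62961277 0.04070484 0.1539317 ] [0.50572692 0.11015684 0.13432048] [-0.03999105  0.00656434  0.00950948] [-1.79982271e+02 -4.40284210e-03  1.75755994e+02]
pred nose [(np.float64(279.07794227334955), np.float64(231.0247086920131)), (np.float64(281.0927583862581), np.float64(194.06702491075052)), (np.float64(255.49554308699962), np.float64(188.0261977559136))]
pred hole [(np.float64(279.88491051397347), np.float64(216.21153599589212)), (np.float64(281.7617930100828), np.float64(208.78949610030378)), (np.float64(256.763501610897), np.float64(192.4843215002902))]
```

View pics/3ab.png

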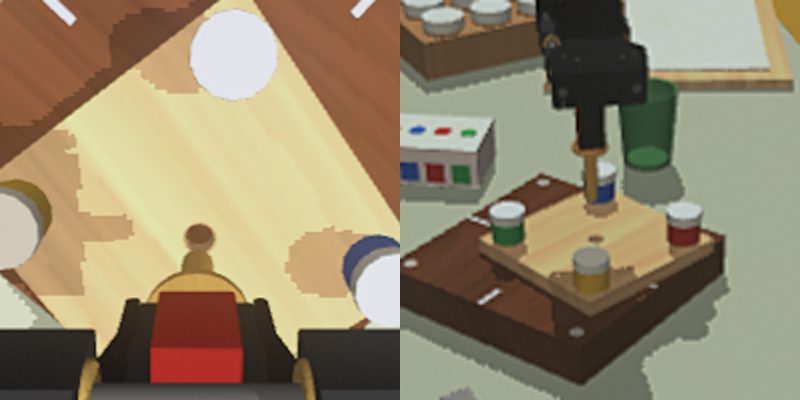

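The left half (wrist) shows the pin upright in the grip, with its nose just below the hole at wrist pixel (280,219). The right half (side) shows the nose at about (282,195) above the hole at (283,210).

Run:
```python
from h import *
s=np.load("w3.npy",allow_pickle=True).item(); c=cam("wrist",s)
im=cv2.imread("pics/3w.png"); h=cv2.cvtColor(im,cv2.COLOR_BGR2HSV)
print(h[208:240:1,280,2]); print(h[218,266:294,2]); 
m=(h[...,2]<165)&(h[...,2]>0); w=m[208:230,268:292].astype(np.uint8)
n,l,st,ce=cv2.connectedComponentsWithStats(w); print(st,ce+[268,208])
for p in [(279.7,219),(279.7,218)]: print(p,plane(c,p,.054)-s["ee_pos"][:2])
```

```text
[226 226 227 212 138 118 119 118 117 115 114 113 111 117 145 145 146 142
 144 143 144 144 144 143 144 144 142 136 148 197 208 206]
[226 226 226 226 228 216 174 126 117 117 114 114 114 113 114 115 116 117
 117 123 148 190 220 227 226 226 226 226]
[[  0   0  24  22 329]
 [  4   4  15  18 199]] [[279.76899696 217.16717325]
 [279.05527638 220.70351759]]
(279.7, 219) [0.00344229 0.00044548]
(279.7, 218) [0.00252005 0.00051277]
```

```bash
python3 -m crank '[[[-0.147,0,0.5],0],[[0,0,0.6],0],[[0,0,0.1],0],[[0,0,0],0]]'; python3 -m crank '[[[0,0,0.1],0],[[0,0,0.1],0],[[0,0,0],0]]';  python3 - <<'E'
from h import *
s=sensors.read_state(); print(s["ee_pos"],s["ft_force"],s["torque"])
im=vision.camera("wrist");sd=vision.camera("side")
a=cv2.resize(im[150:300,205:355],(400,400),interpolation=2); b=cv2.resize(sd[145:245,230:330],(400,400),interpolation=2)
cv2.imwrite("pics/4ab.png",np.hstack([a,b])[:,:,::-1])
E
```

```text
time: 10.1
ee_pos: [0.6337, 0.0411, 0.117]
eef_rot: [0.037, 0.999, -0.0, -0.0]
ft_force: [0.2, 0.1, -0.4]
width: 0.0219
grip_force: 25.0
time: 10.48
ee_pos: [0.6339, 0.0412, 0.1114]
eef_rot: [0.037, 0.999, 0.0, -0.0]
ft_force: [-0.1, -1.0, -1.4]
width: 0.0217
grip_force: 25.0
[0.63389962 0.04117387 0.11137457] [-0.07016164 -0.99391805 -1.41025322] [ 0.03642241 -0.00854011 -0.01838694]
```

View pics/4ab.png

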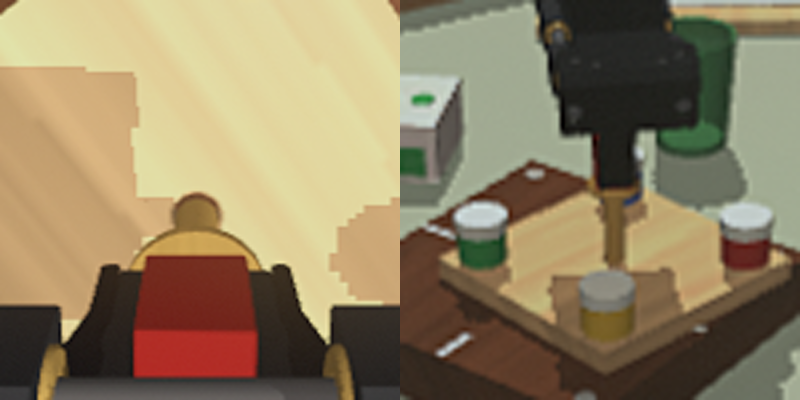

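In both views the nose stands at the mouth of the hole, at crop (197,205) on the left and (613,262) on the right, and no force has built up. I'll go on down.

```bash
python3 -m crank '[[[0,0,0.08],0],[[0,0,0.08],0],[[0,0,0],0]]'; python3 -m crank '[[[0,0,0.08],0],[[0,0,0.05],0],[[0,0,0],0]]'
```

```text
time: 10.95
ee_pos: [0.6339, 0.0412, 0.1064]
eef_rot: [0.037, 0.999, -0.0, -0.0]
ft_force: [-0.2, -0.1, -1.2]
width: 0.0219
grip_force: 25.0
time: 11.32
ee_pos: [0.634, 0.0411, 0.1027]
eef_rot: [0.037, 0.999, 0.0, -0.0]
ft_force: [0.4, -0.5, -1.8]
width: 0.0219
grip_force: 25.0
```

```bash
python3 -m crank '[[[0,0,0.05],0],[[0,0,0],0],[[0,0,0],0]]'; python3 -m crank '[[[0,0,0.05],0],[[0,0,0],0],[[0,0,0],0]]'; python3 -m crank '[[[0,0,0.04],0],[[0,0,0],0],[[0,0,0],0]]'
```

```text
time: 11.7
ee_pos: [0.634, 0.0411, 0.1013]
eef_rot: [0.037, 0.999, 0.0, -0.0]
ft_force: [-0.2, 0.2, -1.0]
width: 0.022
grip_force: 25.0
time: 12.08
ee_pos: [0.634, 0.0412, 0.0997]
eef_rot: [0.037, 0.999, 0.0, -0.0]
ft_force: [-0.0, 0.6, -0.9]
width: 0.022
grip_force: 25.0
time: 12.45
ee_pos: [0.6344, 0.0412, 0.0996]
eef_rot: [0.037, 0.999, 0.0, 0.0]
ft_force: [-3.1, 0.2, 6.5]
width: 0.0218
grip_force: 25.0
```

```bash
python3 -m crank '[[[0,0,-0.08],0],[[0.1,0.02,0],0],[[0.2,0.04,0],0],[[0.25,0.055,0],0],[[0.25,0.055,0],0],[[0.2,0.04,0],0],[[0.07,0.01,0],0],[[0,0,0],0],[[0,0,0],0]]'
python3 - <<'E'
from h import *
s=sensors.read_state(); print(s["ee_pos"],s["ft_force"],s["torque"])
im=vision.camera("wrist"); cv2.imwrite("pics/5w.png",im[:,:,::-1]); np.save("w5.npy",s,allow_pickle=True)
c=cam("wrist",s); h=cv2.cvtColor(im,cv2.COLOR_RGB2HSV); white=(h[...,1]<60)&(h[...,2]>140)
for b in blobs(white[:260],20): print(b,plane(c,b[1],.04).round(4))
E
```

```text
time: 13.58
ee_pos: [0.6021, 0.0501, 0.1007]
eef_rot: [0.037, 0.999, 0.0, -0.001]
ft_force: [0.0, 1.0, -0.8]
width: 0.0212
grip_force: 25.0
[0.60210474 0.05014474 0.10069834] [ 0.01076296  1.04184227 -0.79437197] [ 0.03060062 -0.11864023 -0.02328157]
(np.int32(42106), array([ 90.6, 103.6])) [ 0.5022 -0.0702]
(np.int32(41831), array([464.6, 102.1])) [0.5198 0.1817]
(np.int32(341), array([274.4,  25.7])) [0.465  0.0572]
(np.int32(2711), array([299.9, 123.1])) [0.5252 0.0701]
(np.int32(1950), array([150.4, 236.3])) [ 0.5997 -0.0482]
(np.int32(202), array([458.4, 223.9])) [0.6069 0.1855]
(np.int32(186), array([101.3, 232. ])) [ 0.5935 -0.0848]
(np.int32(377), array([403.9, 254.2])) [0.6289 0.1456]
```

View pics/5w.png

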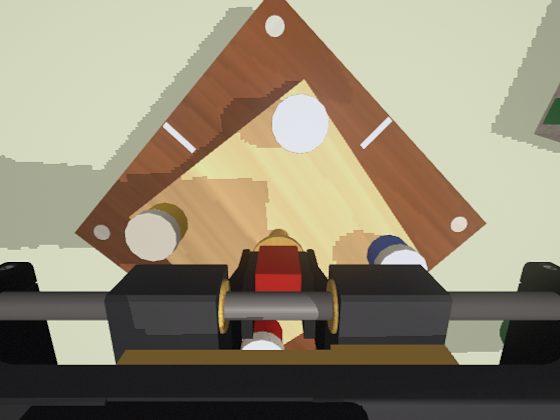

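The foot is centred under the pin, to about 1 mm, with its screws at (274,26), (101,232) and (458,224). Next I'll probe by hopping lightly around the 6 mm circle, lifting between touches.

```bash
f(){ grep -E "ee_pos|ft_force" | tr '\n' ' '; echo; }
python3 -m crank '[[[0,0,0.06],0],[[0,0,0.05],0],[[0,0,0],0],[[0,0,0],0]]' | f
python3 -m crank '[[[0,0,-0.11],0],[[0.2,0,0],0],[[0,0,0.11],0],[[0,0,0],0],[[0,0,0],0]]' | f
python3 -m crank '[[[0,0,-0.11],0],[[-0.027,0.1,0],0],[[0,0,0.11],0],[[0,0,0],0],[[0,0,0],0]]' | f
python3 -m crank '[[[0,0,-0.11],0],[[-0.073,0.073,0],0],[[0,0,0.11],0],[[0,0,0],0],[[0,0,0],0]]' | f
```

```text
ee_pos: [0.6025, 0.0501, 0.098] ft_force: [-2.5, 0.2, 6.0] 
ee_pos: [0.5963, 0.0505, 0.0975] ft_force: [1.2, -0.4, -1.0] 
ee_pos: [0.5977, 0.0534, 0.0979] ft_force: [-1.2, -1.5, 4.6] 
ee_pos: [0.6002, 0.0557, 0.098] ft_force: [-1.6, -0.9, 5.1]
```

```bash
f(){ grep -E "ee_pos|ft_force" | tr '\n' ' '; echo; }
python3 -m crank '[[[0,0,-0.11],0],[[0,-0.273,0],0],[[0,0,0.11],0],[[0,0,0],0],[[0,0,0],0]]' | f
python3 -m crank '[[[0,0,-0.11],0],[[0.073,0,0],0],[[0,0,0],0],[[0,0,0.11],0],[[0,0,0],0],[[0,0,0],0]]' | f
python3 -m crank '[[[0,0,-0.11],0],[[0.027,0.1,0],0],[[0,0,0],0],[[0,0,0.11],0],[[0,0,0],0],[[0,0,0],0]]' | f
python3 -m crank '[[[0,0,0.06],0],[[0,0,0],0],[[0,0,0],0]]' | f
```

```text
ee_pos: [0.5995, 0.0468, 0.098] ft_force: [-1.4, -1.2, 5.0] 
ee_pos: [0.5973, 0.0475, 0.0979] ft_force: [1.4, 0.1, 2.0] 
ee_pos: [0.5963, 0.0504, 0.0975] ft_force: [1.7, -1.0, -2.3] 
ee_pos: [0.5964, 0.0504, 0.0962] ft_force: [-2.4, -2.3, 4.8]
```

```bash
f(){ grep -E "ee_pos|ft_force" | tr '\n' ' '; echo; }
python3 -m crank '[[[0,0,-0.03],0],[[0.04,-0.02,0],0],[[0,0,0.03],0],[[0,0,0],0],[[0,0,0],0]]' | f
python3 -m crank '[[[0,0,0.04],0],[[0,0,0],0],[[0,0,0],0]]' | f
```

```text
ee_pos: [0.5955, 0.0502, 0.096] ft_force: [0.5, -0.3, 1.0] 
ee_pos: [0.5953, 0.0499, 0.0946] ft_force: [0.5, -0.8, -1.7]
```

It's dropping in freely. I'll continue in small steps.

```bash
f(){ grep -E "ee_pos|ft_force" | tr '\n' ' '; echo; }
python3 -m crank '[[[0,0,0.05],0],[[0,0,0],0],[[0,0,0],0]]' | f
python3 -m crank '[[[0,0,0.05],0],[[0,0,0],0],[[0,0,0],0]]' | f
python3 -c "
from bench import sensors; s=sensors.read_state(); print(s['time'],s['torque'])"
```

```text
ee_pos: [0.5952, 0.0499, 0.0931] ft_force: [0.4, -1.5, -1.8] 
ee_pos: [0.5951, 0.05, 0.0916] ft_force: [0.5, -1.9, -2.0] 
20.25 [-0.39533941 -0.25567594 -0.02905417]
```

```bash
f(){ grep -E "ee_pos|ft_force" | tr '\n' ' '; echo; }
python3 -m crank '[[[0,-0.013,0],0],[[0,0,0.06],0],[[0,0,0.06],0],[[0,0,0],0]]' | f
python3 -m crank '[[[0,0,0.07],0],[[0,0,0.07],0],[[0,0,0],0]]' | f
```

```text
ee_pos: [0.5951, 0.0497, 0.0878] ft_force: [0.3, 0.2, -2.3] 
ee_pos: [0.5951, 0.0497, 0.0837] ft_force: [-0.4, 0.5, -1.2]
```

```bash
f(){ grep -E "ee_pos|ft_force" | tr '\n' ' '; echo; }
python3 -m crank '[[[0,0,0.08],0],[[0,0,0.08],0],[[0,0,0.08],0],[[0,0,0],0]]' | f
python3 -m crank '[[[0,0,0.08],0],[[0,0,0.08],0],[[0,0,0.08],0],[[0,0,0],0],[[0,0,0],0]]' | f
```

```text
ee_pos: [0.5952, 0.0496, 0.0765] ft_force: [0.1, 0.4, -1.2] 
ee_pos: [0.5951, 0.0496, 0.0694] ft_force: [1.1, -0.5, -1.1]
```

```bash
f(){ grep -E "ee_pos|ft_force" | tr '\n' ' '; echo; }
python3 -m crank '[[[0,0,0.06],0],[[0,0,0.06],0],[[0,0,0],0],[[0,0,0],0]]' | f
python3 -m crank '[[[0,0,0.04],0],[[0,0,0.03],0],[[0,0,0],0],[[0,0,0],0]]' | f
```

```text
ee_pos: [0.5952, 0.0496, 0.0658] ft_force: [0.6, 0.7, -2.1] 
ee_pos: [0.5952, 0.0496, 0.0638] ft_force: [-0.2, -0.4, -1.3]
```

```bash
f(){ grep -E "ee_pos|ft_force" | tr '\n' ' '; echo; }
python3 -m crank '[[[0,0,0.03],0],[[0,0,0],0],[[0,0,0],0]]' | f
python3 -m crank '[[[0,0,0.03],0],[[0,0,0],0],[[0,0,0],0]]' | f
```

```text
ee_pos: [0.5952, 0.0496, 0.0637] ft_force: [-4.3, 0.5, 7.6] 
ee_pos: [0.5953, 0.0496, 0.0636] ft_force: [-8.8, -0.4, 15.5]
```

It's home: the reading is TCP .0636, as expected. I'll relieve the press and release, opening only partway because jars stand along the closing line.

```bash
python3 -m crank '[[[0,0,-0.07],0],[[0,0,0],0],[[0,0,0],0]]'; python3 -m crank '[[[0,0,0],0],[[0,0,0],0],[[0,0,0],0],[[0,0,0],0]]' 0.45; python3 -m crank '[[[0,0,-0.2],0],[[0,0,-0.4],0],[[0,0,-0.7],0],[[0,0,-0.9],0],[[0,0,-1],0],[[0,0,-1],0],[[0,0,0],0],[[0,0,0],0]]'
python3 - <<'E'
from h import *
s=sensors.read_state(); im=vision.camera("wrist"); sd=vision.camera("side"); print(s["time"])
a=cv2.resize(im[80:330,150:400],(400,400),interpolation=2); b=cv2.resize(sd[130:270,200:340],(400,400),interpolation=2)
cv2.imwrite("pics/6ab.png",np.hstack([a,b])[:,:,::-1])
E
```

```text
time: 24.38
ee_pos: [0.5952, 0.0496, 0.0639]
eef_rot: [0.037, 0.999, -0.0, -0.0]
ft_force: [-1.1, 0.1, -1.0]
width: 0.0218
grip_force: 25.0
time: 24.88
ee_pos: [0.5953, 0.0497, 0.0642]
eef_rot: [0.037, 0.999, 0.0, 0.0]
ft_force: [0.3, 0.9, 0.8]
width: 0.0384
grip_force: 0.0
time: 25.88
ee_pos: [0.595, 0.0497, 0.1901]
eef_rot: [0.037, 0.999, 0.0, -0.0]
ft_force: [-0.7, 0.3, -1.2]
width: 0.0391
grip_force: 0.0
25.875
```

View pics/6ab.png

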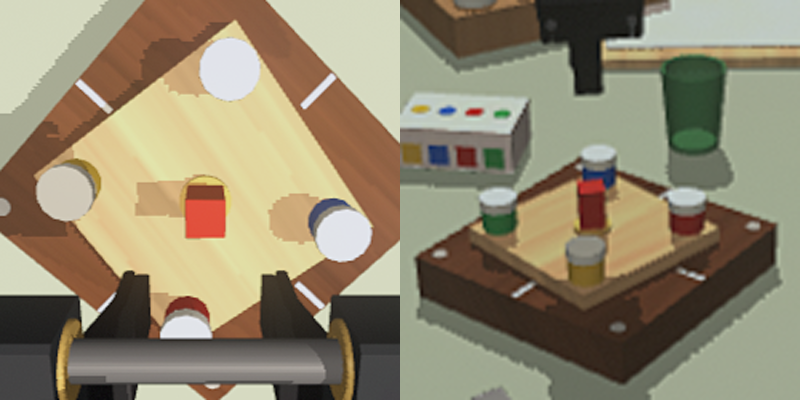

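The pin is upright and home, with its collar flat on the tray at crop (205,205) and (592,225), and the gripper is clear. I'll hand the job in.

```bash
python3 -c "
from bench import r; print(r.close_job())"
```

```text
the job is handed in; nothing more can be done
None
```

The red-knobbed pin is through the tray and fully home in the bush's hidden hole, upright with its collar on the tray and released; I handed the job in at about 26 s, with the highest force reading about 16 N.

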